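# Close the leaning filter holder and half-open its valve

### The arm

A 6-joint arm with a two-finger parallel gripper is mounted at the origin on a cart in front of the work surface, level with it; the furniture and walls round the work are solid. World frame = base frame: x ahead of the robot, y to its left, z up, the work surface at z = 0. Lengths are in mm, angles in rad, forces in N, time in s.
With the tool pointing down it reaches from about 350 to 775 mm from the base axis. Payload 7.3 kg.
Tool frame: the origin (TCP) lies at the very end of the fingers, on their centre line; the grasp point (between the pads) lies 19 mm behind it; z points along the fingers, y is the line along which they close (so a half turn about z gives the same grasp; the last joint's range is limited). The gripper opens to 92 mm and grips with 3 to 60 N. Pads are 19 mm wide; open, the fingers measure 130 mm over their backs; the gripper's body (75 mm by 190 mm) begins 47 mm behind the grasp point.
Start: joints at [-1.463, 0.342, 1.524, -0, 1.275, -0.146], TCP at [131.841, -508.196, 226.741] pointing down, gripper open.
Joint ranges: [-2.53, 2.53], [-0.77, 2.02], [0.04, 2.7], [-1, 4.14], [0.28, 2.66], [-3.11, 3.11]. Speed limits (rad/s): [2.57, 2.57, 3.14, 3.14, 3.14, 3.14].

### API

Orientations are given as [roll, pitch, yaw] about the fixed x, y, z axes, in that order (R = Rz(yaw) Ry(pitch) Rx(roll)).
In Python, from plant import bot gives the robot as it stands.
- The arm moves only by the tool apply_moves, never from a script. Its argument "motion" is text: rows parted by semicolons, each of 4 numbers parted by spaces: the shift along the tool's x, y, z in m, then the turn about the tool's z in degrees. A call has 1 to 8 rows; each row shifts and turns the commanded pose from where the row before left it, along the tool's axes as they then stand; what a row does not reach is not made up. A row lasts 1/8 s, in which the tool goes at most 62.5 mm and 10.7 degrees, less where a joint would pass 70% of its speed; a pose out of reach is approached as far as the arm can. A call with a gripper value outside its range is refused whole. "fingers" is the opening, from -1 (shut) to 1 (fully open), set as the call begins (left out, the last holds). The fingers move at their own pace and stop on an object; the grip force is fixed at half the most. Time passes only in rows, so rows that do not move let the fingers close. It gives the time, the measured TCP pose, the force, the opening and the grip force at its end, in the units of the state.
- bot.get_obs(): the state, without advancing time (a new reading comes with each control period).
- bot.capture(name): name is "scene" or "top" or "wrist"; returns a dict with "img" (400x640x3 uint8, blue, green, red), "range_z" (400x640 float32, mm along the optical axis (not along the pixel's ray), 0 where there is no reading), "fx", "fy", "cx", "cy" (pixels), "world_from_camera" (4x4, takes a point from camera to world coordinates); the wrist camera has in their place "mount" (4x4, takes a point from camera to tool coordinates, whose origin is the TCP and whose axes are the flange's). Camera axes: x right, y down, z forward; pixel columns grow to the right and rows downward; lengths in mm; the calibration is good to about 2 mm. A picture is of the moment at which its call begins: read the wrist's pose just before it.
- bot.close_job(): hands the job in; it is judged then, once.
Trained networks look in a picture, given as the dict that the camera call returned (one of the last four; its "shot" number tells which), for a name from the list of things; names that differ only in an ending like _2 or _b are one class to them, and where a whole thing is asked for, a point or a joint stands for the part that bears it (a point fixed in the world has none). Each returns a list of dicts, best first, with "p" (0 to 1); they miss things now and then, are a little off and sometimes report something else, mostly with a low value. They report only what shows in the picture. A call takes as long as a camera call.
- bot.cut_out(picture, thing): "pixels" (400x640 bool, what is visible of it) and "point" ([column, row] in pixels, amid what is visible of it).
The state is a dict: "time": time; "joint_positions": joint angles; "dq": joint speeds; "tau": joint torques, N m; "tool_pos": TCP position; "tcp_rot": TCP orientation; "contact_force": force on the tool from outside, world axes, zero at the start; "moment": the same for the moment, N m; "grip_width": finger opening in mm; "finger_force": force on a finger pad.
Only numpy, scipy, OpenCV 4.12 (cv2) and the standard library are available. Lean on these libraries where they do the work, as an engineer would, in place of code of your own. Each camera call takes 0.05 s, during which the arm holds its last target. There are 200 camera calls.

### The job

Close the sample filter on the small rig: screw the ribbed cap on the leaning filter tube clockwise, regripping as often as you need, until it is fully home against its stop. Then swing the valve lever from the closed end of its range to half open, at 45 degrees to the pipe over the middle rib of its quadrant plate, and let go. Leave the beaker, the vial and the small box beside the rig standing where they are.

Things in the scene. Friction and masses are not known exactly. Their poses are not given: they have to be found in the camera images.
- filter_rig: Rig fixed to the worktop: grey base plate 170 mm (x) by 280 mm (y), 10 mm thick. Origin: centre of the plate's underside; z up; its -x side faces the robot. At its y = +95 mm a steel filter tube, 38 mm diameter, leans 30 degrees from vertical towards the rig's -x (axis through the cap: (-0.5, 0, 0.866) in rig axes). An 18 mm pipe, 35 mm up, runs along y from its foot to the valve.
- cap_top (a point): Centre of the outer end face of the grey ribbed cap on the tube. Cap: 46 mm diameter (48 over ribs), 32 mm long, back along -z. z points out along the leaning axis; x and y turn with the cap. When home it is at (-0.004, 0.095, 0.128) m in rig axes, and 0.64 mm further out per radian of joint cap. Below the cap is only the thinner tube, so fingers may reach past its lower edge.
- cap (a joint): How far the cap is unscrewed, rad: 0 = fully home at a hard stop; grows anticlockwise seen from outside, looking at the cap, so screw it clockwise. Starts 7 to 9.4 rad open (1.1 to 1.5 turns). Right-handed thread, 4 mm a turn, always engaged, stays where it is left; turning takes about 0.1 N m.
- lever_hinge (a point): Point on the valve lever's upright hinge axis, fixed on the rig at (0.050, -0.070, 0.060) m in rig axes, at the height of the lever.
- lever_grip (a point): Middle of the black rubber sleeve on the valve lever: 55 mm long along the lever, 14 mm wide, 18 mm high; 60 mm above the worktop, 85 mm from the hinge axis (a flat steel strip joins them). -x points from the hinge out along the lever, z up. The quadrant plate below reaches at most 57 mm from the hinge, so fingers can straddle the sleeve; the base plate's top is 50 mm below this point.
- lever (a joint): Angle of the valve lever, rad: 0 = closed, across the pipe, pointing to the rig's -x; pi/2 = open, along the pipe, pointing to the rig's -y; opens anticlockwise seen from above. 0.785 = half open, over the middle of three raised ribs (0, 45, 90 degrees) on the quadrant plate. Starts at 0 to 0.3. Stays where it is left; takes 0.15 N m, 2 N at the sleeve.
- beaker: Clear beaker, 52 mm diameter, 68 mm high, standing behind the rig; origin at the centre of its foot. Bystander.
- vial: Small pale vial with a red cap, 23 mm diameter, 54 mm high, standing to the right of the rig (its -y end); origin at the centre of its foot. Bystander.
- coverslip_box: Small flat white box 35 x 35 x 19 mm, lying in front of the rig; origin at the centre of its underside. Bystander.

How it is judged:
By the outcome, as a careful person would: the job done as asked, in the order asked, and still so for the second after the job is handed in, with the robot touching nothing.
It also fails if it takes over 72 s, if anything falls off the work surface, if the arm or the gripper's body presses on something with over 40 N, if the wrist force passes 120 N, or if a joint passes its speed limit or range.

## Working session

There is one attempt and no reset: what is moved stays moved. The work goes in short steps, Python scripts to look and compute and a tool call to move; the robot and the scene stay as the last step left them, time stands still between calls to the robot, and variables do not carry over. Pictures are saved under pics/ and viewed, at most 10 in all, crops included, and the job is handed in when it is done.

Besides the shell and the picture viewer there is one more tool, called after "Request:" by a JSON object that holds its "method" and its "body", one argument or row to a line. apply_moves: Moves the arm, as the interface text tells. Its arguments: {"type":"object","properties":{"motion":{"type":"string"},"fingers":{"type":"number"}},"required":["motion"]}

```bash
mkdir -p pics; cat > h.py <<'E'
import numpy as np, cv2
from plant import bot
from scipy.spatial.transform import Rotation as R
def pts(c,mask):
    v,u=np.nonzero(mask&(c["range_z"]>0)); z=c["range_z"][v,u]
    P=np.stack([(u-c["cx"])/c["fx"]*z,(v-c["cy"])/c["fy"]*z,z,np.ones_like(z)])
    return (np.array(c["world_from_camera"])@P)[:3].T
E
python3 - <<'E'
from h import *
print(bot.get_obs())
for n in("scene","top"):
    c=bot.capture(n); cv2.imwrite(f"pics/{n}0.png",c["img"])
    for t in("filter_rig","cap_top","lever_grip","beaker","vial","coverslip_box"):
        for d in bot.cut_out(c,t)[:1]:
            p=pts(c,d["pixels"]); print(n,t,round(d["p"],2),d["point"],len(p),np.median(p,0).round(),np.percentile(p,2,axis=0).round(),np.percentile(p,98,axis=0).round())
E
```

```text
{'time': 0.0, 'joint_positions': array([-1.46300965e+00,  3.42720765e-01,  1.52502723e+00,  3.27328816e-05,
        1.27538753e+00, -1.46017969e-01]), 'dq': array([ 0.00021198,  0.00033207, -0.0020153 , -0.00141682, -0.00046544,
       -0.00106136]), 'tau': array([ 2.95395446e-03, -4.31244206e+01, -2.44215006e+01,  7.19854049e-02,
        5.60346083e-02, -1.53154861e-04]), 'tool_pos': array([ 131.79933741, -507.76601629,  226.0424119 ]), 'tcp_rot': array([-3.14007075e+00, -2.55454637e-04,  2.53794899e-01]), 'contact_force': array([ 0.66108131, -0.38588092, -0.1942534 ]), 'moment': array([-0.06242908, -0.00991626,  0.00705431]), 'finger_force': 0.0, 'grip_width': 91.76721084651743}
scene filter_rig 0.76 [293.0, 221.0] 8899 [561.  -2.  11.] [ 480. -135.    5.] [642. 135. 133.]
scene cap_top 0.78 [273.9, 159.0] 502 [562.  88. 129.] [541.  75.   2.] [589. 205. 143.]
scene lever_grip 0.59 [305.6, 233.9] 422 [551. -81.  64.] [506. -94.  53.] [619. -61.  71.]
scene beaker 0.72 [348.8, 196.5] 836 [693. -21.  43.] [671. -38.  -0.] [720.  30.  70.]
scene vial 0.72 [363.0, 256.8] 259 [ 629. -168.   37.] [ 621. -174.    5.] [ 642. -153.   56.]
scene coverslip_box 0.87 [244.4, 249.3] 319 [440. -10.  19.] [423. -24.   1.] [458.  18.  21.]
top cap_top 0.68 [244.8, 198.2] 527 [560.  96. 133.] [539.  76. 116.] [585. 119. 143.]
top lever_grip 0.6 [330.0, 208.2] 344 [559. -77.  66.] [505. -92.  59.] [618. -59.  71.]
top beaker 0.88 [304.2, 150.6] 606 [703. -12.  28.] [670. -37.  -1.] [718.  10.  69.]
top coverslip_box 0.7 [297.8, 267.5] 292 [439.  -5.  18.] [422. -23.   3.] [456.  12.  22.]
```

```bash
python3 - <<'E'
from h import *
for n in("top","scene"):
    c=bot.capture(n); p=pts(c,np.ones((400,640),bool))
    m=(p[:,2]>6)&(p[:,2]<14)&(abs(p[:,0]-560)<130)&(abs(p[:,1])<170)
    q=p[m][:,:2].astype(np.float32)
    # remove isolated pts by gridding
    g=np.zeros((400,400),np.uint8); ij=np.round(q-[360,-200]).astype(int); g[ij[:,0],ij[:,1]]=255
    g=cv2.morphologyEx(g,cv2.MORPH_CLOSE,np.ones((7,7)));g=cv2.morphologyEx(g,cv2.MORPH_OPEN,np.ones((15,15)))
    cs=cv2.findContours(g,0,2)[0]; k=max(cs,key=cv2.contourArea)
    r=cv2.minAreaRect(k); print(n,"centre",r[0][1]+360,r[0][0]-200,r[1],r[2])
    # pipe / cap
    cap=bot.cut_out(c,"cap_top")[0]; pc=pts(c,cap["pixels"]); pc=pc[pc[:,2]>90]
    print(len(pc),pc.mean(0))
    lv=bot.cut_out(c,"lever_grip")[0]; pl=pts(c,lv["pixels"]);pl=pl[(pl[:,2]>55)]
    f=cv2.fitLine(pl[:,:2].astype(np.float32),cv2.DIST_HUBER,0,.01,.01).ravel();print("lever",f,np.degrees(np.arctan2(f[1],f[0])))
    s=cv2.resize(c["img"][120:300,170:410],(800,600));cv2.imwrite(f"pics/{n}1.png",s)
E
```

```text
top centre 542.5 3.5 (131.0, 279.0) 90.0
525 [561.96683873  95.12783633 132.30264819]
lever [ 9.7829473e-01  2.0721816e-01  5.6217169e+02 -7.7014122e+01] 11.959378
scene centre 545.6739196777344 2.19610595703125 (279.6827392578125, 135.52389526367188) 0.596809446811676
466 [561.24499832  89.56507574 128.08976168]Traceback (most recent call last):
  File "<stdin>", line 15, in <module>
cv2.error: OpenCV(4.12.0) /io/opencv/modules/imgproc/src/linefit.cpp:50: error: (-215:Assertion failed) count > 0 in function 'fitLine2D_wods'
```

View pics/top1.png

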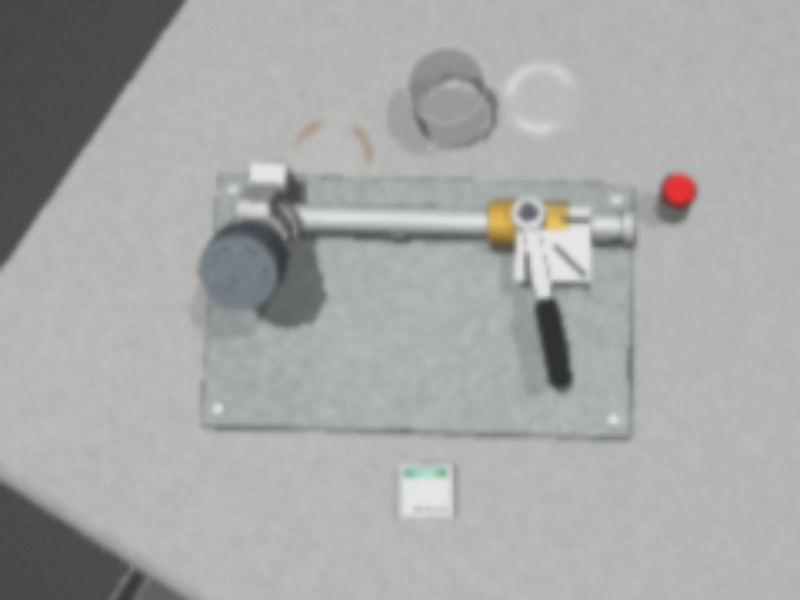

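View pics/scene0.png

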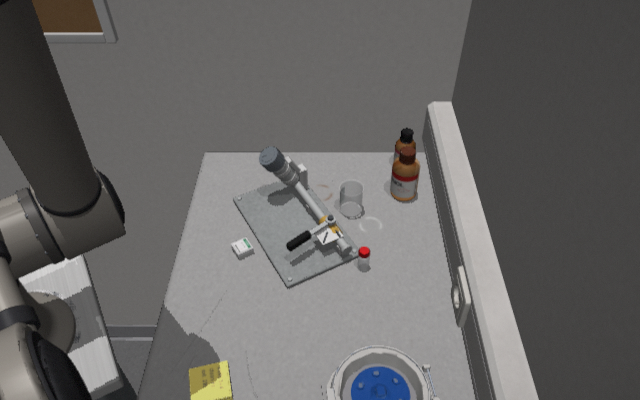

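```bash
cat >> h.py <<'E'
def ray(c,uv,z):
    T=np.array(c["world_from_camera"]);d=T[:3,:3]@np.array([(uv[0]-c["cx"])/c["fx"],(uv[1]-c["cy"])/c["fy"],1]);o=T[:3,3]
    return o+d*(z-o[2])/d[2]
E
python3 - <<'E'
from h import *
c=bot.capture("top"); print(np.array(c["world_from_camera"]).round(3),c["fx"])
def o(p):return np.array(p)/(10/3)+[170,120]
print("corners");K=[(217,174),(634,187),(632,437),(203,426)]
print(np.array([ray(c,o(k),10) for k in K]).round(1))
print("bolts");print(np.array([ray(c,o(k),12) for k in [(233,190),(617,200),(614,420),(216,409)]]).round(1))
print("hinge",ray(c,o((528,211)),70),"pipe",ray(c,o((300,218)),44),ray(c,o((480,222)),44))
p=pts(c,np.ones((400,640),bool))
def sel(x0,x1,y0,y1,z0,z1):
    m=(p[:,0]>x0)&(p[:,0]<x1)&(p[:,1]>y0)&(p[:,1]<y1)&(p[:,2]>z0)&(p[:,2]<z1);return p[m]
pp=sel(595,630,-35,60,30,50);print("pipe",len(pp),pp.mean(0),cv2.fitLine(pp[:,:2].astype(np.float32),2,0,.01,.01).ravel())
cap=bot.cut_out(c,"cap_top")[0]; q=pts(c,cap["pixels"]); q=q[q[:,2]>90]
# plane fit RANSAC for end face
rng=np.random.default_rng(0);best=None
for _ in range(500):
    a=q[rng.choice(len(q),3,False)];n=np.cross(a[1]-a[0],a[2]-a[0]);n/=np.linalg.norm(n)+1e-9;n*=np.sign(n[2])
    if n[2]<.7: continue
    k=abs((q-a[0])@n)<1.5
    if best is None or k.sum()>best.sum():best=k
f=q[best];m=f.mean(0);n=np.linalg.svd(f-m)[2][2];n*=np.sign(n[2]);print("face",best.sum(),len(q),m,n, (f.min(0)+f.max(0))/2,f.max(0)-f.min(0))
lv=bot.cut_out(c,"lever_grip")[0]["pixels"]
dark=lv&(c["img"].max(2)<70); l=pts(c,dark);l=l[l[:,2]>50];print("sleeve",len(l),l.mean(0),cv2.fitLine(l[:,:2].astype(np.float32),2,0,.01,.01).ravel())
E
```

```text
[[ 2.30000e-02 -9.81000e-01  1.95000e-01  4.02747e+02]
 [-1.00000e+00 -2.00000e-02  2.10000e-02 -7.51390e+01]
 [-1.60000e-02 -1.95000e-01 -9.81000e-01  9.45895e+02]
 [ 0.00000e+00  0.00000e+00  0.00000e+00  1.00000e+00]] 433.7051201807957
corners
[[ 645.5  141.5   10. ]
 [ 641.8 -137.8   10. ]
 [ 476.  -137.6   10. ]
 [ 476.9  140.    10. ]]
bolts
[[ 634.1  129.6   12. ]
 [ 632.2 -126.5   12. ]
 [ 486.4 -125.8   12. ]
 [ 487.9  131.8   12. ]]
hinge [609.85327294 -68.03117013  70.        ] pipe [608.54308075  78.34825643  44.        ] [608.17538646 -37.25877954  44.        ]
pipe 374 [610.59387139  13.0548058   41.48006348] [4.5995112e-03 9.9998945e-01 6.1059387e+02 1.3054806e+01]
face 283 557 [557.13652061  97.86506929 133.62121024] [-0.47782785 -0.02071779  0.87820916] [556.77599717  97.19367634 133.35855579] [39.34723865 44.29324964 23.03063007]Traceback (most recent call last):
  File "<stdin>", line 21, in <module>
IndexError: list index out of range
```

```bash
python3 - <<'E'
from h import *
P=[]
for n in("scene","top"):
    c=bot.capture(n);P.append(pts(c,np.ones((400,640),bool)))
    lv=bot.cut_out(c,"lever_grip")
    for d in lv[:1]:
        l=pts(c,d["pixels"]&(c["img"].max(2)<80));l=l[l[:,2]>50];print(n,len(l),l.mean(0),cv2.fitLine(l[:,:2].astype(np.float32),2,0,.01,.01).ravel())
p=np.vstack(P)
# max height per 60mm cell
for y in range(-660,300,60):
    print(y,[int(np.percentile(p[(p[:,0]>=x)&(p[:,0]<x+60)&(p[:,1]>=y)&(p[:,1]<y+60)][:,2],99)) if ((p[:,0]>=x)&(p[:,0]<x+60)&(p[:,1]>=y)&(p[:,1]<y+60)).sum()>5 else -9 for x in range(0,960,60)])
E
```

```text
scene 255 [537.56139431 -86.34939547  64.83534498] [ 9.8175776e-01  1.9013609e-01  5.3756140e+02 -8.6349396e+01]
top 151 [528.59112415 -84.37086474  68.34434357] [ 9.7932225e-01  2.0230660e-01  5.2859113e+02 -8.4370865e+01]
-660 [-9, -9, -9, 3, 3, 3, 91, 92, 136, 152, 399, -9, -9, -9, -9, -9]
-600 [-9, -9, -9, 3, 3, 3, 92, 82, 3, 151, 458, -9, -9, -9, -9, -9]
-540 [-9, -9, 591, 591, 6, 14, 3, 66, 69, 138, 457, 524, -9, -9, -9, -9]
-480 [-9, -9, 582, 584, 16, 16, 32, 68, 65, 71, 151, 576, 600, -9, -9, -9]
-420 [-9, -9, 559, 579, 16, 10, 34, 71, 63, 69, 3, 152, 599, -9, -9, -9]
-360 [-9, -9, -9, 3, 4, 3, 3, 68, 69, 66, 3, 149, 571, 557, -9, -9]
-300 [-9, -9, -9, 4, 16, 15, 3, 3, 3, 3, 3, 3, 152, 538, -9, -9]
-240 [-894, -9, 2, 3, 15, 14, 3, 3, 3, 3, 3, 3, 145, 510, 503, -9]
-180 [-791, 2, 2, 619, 612, 3, 3, 8, 13, 13, 55, 3, 3, 151, 478, 462]
-120 [-9, 9, 492, 528, 585, 3, 3, 10, 71, 69, 70, 3, 3, 128, 153, 451]
-60 [55, 280, 378, 381, 405, 3, 3, 21, 13, 44, 61, 69, 3, 126, 151, 419]
0 [-9, 283, 288, 296, 285, 3, 3, 20, 13, 13, 45, 68, 4, 80, 101, 152]
60 [15, 13, 3, 268, 257, 3, 3, 10, 123, 142, 105, 3, 3, 3, 376, 378]
120 [3, 3, 2, -889, -9, -1, 3, 6, 13, 13, 13, 3, 424, 395, 377, -9]
180 [-890, -812, -889, -889, -890, -9, 3, 3, 4, 3, 3, 561, 483, -9, -9, -9]
240 [-890, -889, -889, -887, -887, -9, -9, 3, 4, 510, 568, 579, -9, -9, -9, -9]
```

Request:
{"method": "apply_moves", "body": {
  "motion": "0.036 -0.030 0 0;0.036 -0.030 0 0;0.036 -0.030 0 0;0.036 -0.030 0 0;0.036 -0.030 0 0;0.036 -0.030 0 0;0.036 -0.030 0 0;0.036 -0.030 0 0",
  "fingers": 1
}}

```text
time: 2.35
tool_pos: [351.1, -202.3, 227.0]
tcp_rot: [3.141, -0.0, 0.254]
contact_force: [0.8, -0.7, 0.3]
grip_width: 91.8
finger_force: 0.0
```

Request:
{"method": "apply_moves", "body": {
  "motion": "0.036 -0.030 0 0;0.036 -0.030 0 0;0.036 -0.030 0 0;0.036 -0.030 0 0;0.036 -0.030 0 0;0.036 -0.030 0 0;0.036 -0.030 0 0;0.030 -0.028 0 0"
}}

```text
time: 3.35
tool_pos: [564.4, 99.1, 226.6]
tcp_rot: [3.141, -0.0, 0.254]
contact_force: [1.0, -0.7, 0.4]
grip_width: 91.9
finger_force: 0.0
```

Request:
{"method": "apply_moves", "body": {
  "motion": "0 0 0 -10;0 0 0 -10;0 0 0 0"
}}

```text
time: 3.72
tool_pos: [563.5, 97.8, 226.6]
tcp_rot: [-3.142, 0.0, 0.602]
contact_force: [0.3, 0.2, 0.9]
grip_width: 91.8
finger_force: 0.0
```

Request:
{"method": "apply_moves", "body": {
  "motion": "-0.001 0 0.032 0;0 0 0.032 0;0 0 0.032 0;0 0 0.031 0;0 0 0 0",
  "fingers": 0.4
}}

```text
time: 4.35
tool_pos: [561.2, 96.8, 97.7]
tcp_rot: [-3.139, 0.004, 0.599]
contact_force: [0.6, -0.6, -0.2]
grip_width: 64.2
finger_force: 0.0
```

Request:
{"method": "apply_moves", "body": {
  "motion": "0 0 0 0;0 0 0 0;0 0 0 0",
  "fingers": -1
}}

```text
time: 4.72
tool_pos: [563.7, 97.1, 101.2]
tcp_rot: [3.14, -0.003, 0.602]
contact_force: [0.4, -0.1, 4.7]
grip_width: 50.6
finger_force: 30.0
```

Request:
{"method": "apply_moves", "body": {
  "motion": "0 0 0 8;0 0 0 8;0 0 0 8"
}}

```text
time: 5.1
tool_pos: [563.2, 97.9, 100.5]
tcp_rot: [-3.141, -0.002, 0.179]
contact_force: [0.5, 6.1, 3.3]
grip_width: 47.0
finger_force: 30.0
```

```bash
python3 - <<'E'
from h import *
o=bot.get_obs();print(o["moment"],o["contact_force"],o["joint_positions"])
c=bot.capture("wrist");cv2.imwrite("pics/w1.png",c["img"]);print(np.array(c["mount"]).round(2))
c=bot.capture("top");cv2.imwrite("pics/t2.png",cv2.resize(c["img"][130:250,190:310],(600,600)))
E
```

```text
[1.40861212 0.01319319 0.29432108] [0.50045638 6.12378437 3.34142832] [3.73423896e-02 5.50451723e-01 1.56269718e+00 1.44824920e-03
 1.02658049e+00 1.42792140e+00]
[[  -0.     -0.96   -0.29   80.  ]
 [   1.     -0.     -0.     -1.15]
 [   0.     -0.29    0.96 -159.21]
 [   0.      0.      0.      1.  ]]
```

View pics/w1.png

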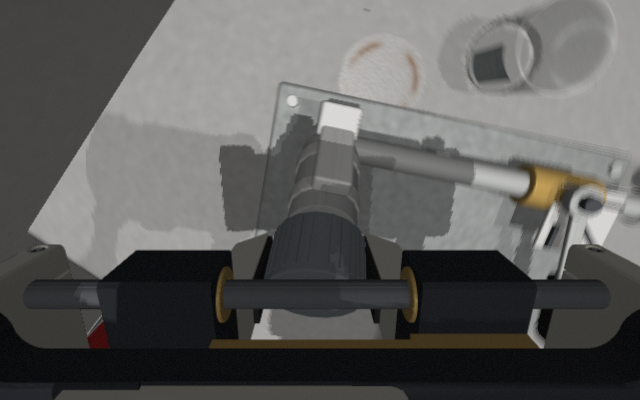

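Request:
{"method": "apply_moves", "body": {
  "motion": "0 0 0 9;0 0 0 9;0 0 0 9;0 0 0 9;0 0 0 9"
}}

```text
time: 5.82
tool_pos: [563.6, 99.7, 101.0]
tcp_rot: [-3.136, -0.001, -0.602]
contact_force: [0.6, 12.6, 1.5]
grip_width: 49.5
finger_force: 30.0
```

```bash
python3 - <<'E'
from h import *
o=bot.get_obs();print(o["moment"],o["contact_force"],o["tool_pos"],o["tcp_rot"],o["grip_width"])
E
```

```text
[ 3.12923959 -0.96453203  0.7558079 ] [ 0.62297082 12.61381436  1.53704285] [563.63510498  99.70914336 100.99494841] [-3.13628999e+00 -5.86533674e-04 -6.02108702e-01] 49.47108980072765
```

Request:
{"method": "apply_moves", "body": {
  "motion": "0 0 0 0;0 0 0 -10;0 0 0 -10;0 0 0 -10;0 0 0 -10;0 0 0 -10;0 0 0 -10;0 0 0 -9",
  "fingers": 0.4
}}

```text
time: 6.82
tool_pos: [562.7, 96.4, 99.7]
tcp_rot: [3.141, 0.001, 0.611]
contact_force: [-0.2, 0.7, -0.3]
grip_width: 64.3
finger_force: 0.0
```

```bash
cat >> h.py <<'E'
def wcap(name):
    o=bot.get_obs();c=bot.capture("wrist")
    T=np.eye(4);T[:3,:3]=R.from_euler("xyz",o["tcp_rot"]).as_matrix();T[:3,3]=o["tool_pos"]
    c["world_from_camera"]=T@np.array(c["mount"]);cv2.imwrite(f"pics/{name}.png",c["img"]);np.savez(f"pics/{name}.npz",**{k:c[k] for k in("img","range_z","fx","fy","cx","cy","world_from_camera")})
    return o,c
def capangle(c,s=5):
    # unroll side of cap: axis a through P0, sample visible (upper, +x) side, brightness profile vs angle
    a=np.array([-.5,0,.866]);u=np.array([.866,0,.5]);v=np.cross(a,u)
    top=np.array([556.5,97,128.])+s*a
    W=np.linalg.inv(c["world_from_camera"]);th=np.radians(np.arange(-40,40,.25));prof=[]
    for l in np.arange(8,26,1.):
        X=top-l*a+24*(np.cos(th)[:,None]*u+np.sin(th)[:,None]*v)
        q=X@W[:3,:3].T+W[:3,3];uv=np.stack([q[:,0]/q[:,2]*c["fx"]+c["cx"],q[:,1]/q[:,2]*c["fy"]+c["cy"]],1).astype(np.float32)
        prof.append(cv2.remap(c["img"].mean(2).astype(np.float32),uv[:,None,0],uv[:,None,1],1).ravel())
    return np.array(prof)
E
python3 - <<'E'
from h import *
o,c=wcap("w2");print(o["tool_pos"],o["tcp_rot"],o["contact_force"])
p=capangle(c);cv2.imwrite("pics/u2.png",cv2.resize(np.clip(p*2,0,255).astype(np.uint8),(640,180)))
f=p.mean(0)-cv2.GaussianBlur(p.mean(0)[None],(0,0),30)[0];A=abs(np.fft.rfft(f*np.hanning(len(f))));print(A.round(0)[:25])
t=bot.capture("top");cv2.imwrite("pics/t3.png",t["img"])
E
python3 -c "
import cv2,numpy as np
a=cv2.imread('pics/w2.png')[100:340,140:480];b=cv2.imread('pics/u2.png');a=cv2.resize(a,(560,395));b=cv2.resize(b,(560,160));cv2.imwrite('pics/v2.png',np.vstack([a,b]))"
```

```text
[562.65897283  96.37308991  99.685472  ] [3.14094458e+00 8.28797552e-04 6.11293843e-01] [-0.23954417  0.66578337 -0.26170752]
[ 62.  60.  36.  32.  28.  75. 187. 218. 107.  28.  22.  22.  87. 125.
  87.  32.  14.   5.  25.  51.  51.  21.   8.   7.  13.]
```

View pics/v2.png

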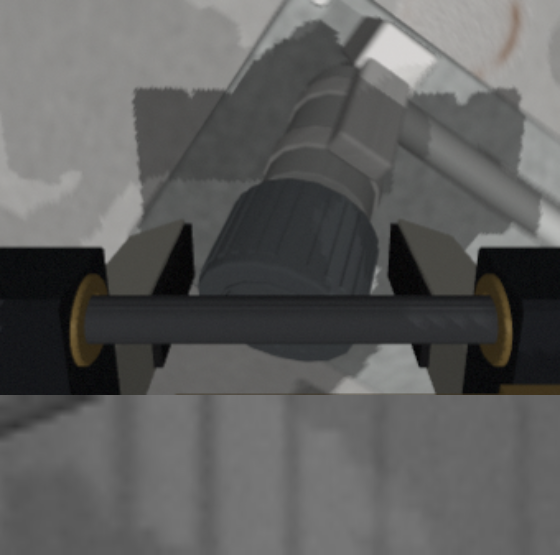

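Request:
{"method": "apply_moves", "body": {
  "motion": "0 0 0 0;0 0 0 0;0 0 0 9;0 0 0 10;0 0 0 10;0 0 0 10;0 0 0 10;0 0 0 10",
  "fingers": -1
}}

```text
time: 7.92
tool_pos: [562.1, 100.2, 100.2]
tcp_rot: [-3.137, 0.002, -0.432]
contact_force: [-4.4, 14.0, 5.8]
grip_width: 47.5
finger_force: 30.2
```

Request:
{"method": "apply_moves", "body": {
  "motion": "0 0 0 10;0 0 0 0"
}}

```text
time: 8.18
tool_pos: [562.8, 100.2, 100.2]
tcp_rot: [-3.137, 0.002, -0.603]
contact_force: [-2.6, 11.8, 2.7]
grip_width: 49.4
finger_force: 30.0
```

Request:
{"method": "apply_moves", "body": {
  "motion": "0 0 0 0;0 0 0 -10;0 0 0 -10;0 0 0 -10;0 0 0 -10;0 0 0 -10;0 0 0 -10;0 0 0 -9",
  "fingers": 0.4
}}

```text
time: 9.18
tool_pos: [562.7, 96.7, 99.6]
tcp_rot: [3.141, 0.0, 0.607]
contact_force: [-0.0, 0.3, 0.0]
grip_width: 64.5
finger_force: 0.0
```

Request:
{"method": "apply_moves", "body": {
  "motion": "0 0 0 0;0 0 0 0;0 0 0 9;0 0 0 10;0 0 0 10;0 0 0 10;0 0 0 10;0 0 0 10",
  "fingers": -1
}}

```text
time: 10.18
tool_pos: [562.0, 100.3, 100.3]
tcp_rot: [-3.137, 0.003, -0.434]
contact_force: [-3.6, 11.6, 2.0]
grip_width: 47.5
finger_force: 30.2
```

Request:
{"method": "apply_moves", "body": {
  "motion": "0 0 0 10;0 0 0 0"
}}

```text
time: 10.42
tool_pos: [562.5, 100.8, 100.6]
tcp_rot: [-3.136, 0.003, -0.605]
contact_force: [-5.0, 13.2, 5.9]
grip_width: 49.6
finger_force: 30.0
```

Request:
{"method": "apply_moves", "body": {
  "motion": "0 0 0 0;0 0 0 -10;0 0 0 -10;0 0 0 -10;0 0 0 -10;0 0 0 -10;0 0 0 -10;0 0 0 -10",
  "fingers": 0.4
}}

```text
time: 11.42
tool_pos: [562.7, 96.8, 99.6]
tcp_rot: [3.141, 0.0, 0.624]
contact_force: [-0.7, 0.1, -0.1]
grip_width: 64.3
finger_force: 0.0
```

```bash
cat >> h.py <<'E'
def phase(c,s=4):
    p=capangle(c,s).mean(0);f=p-cv2.GaussianBlur(p[None],(0,0),30)[0];th=np.arange(-40,40,.25)
    w=np.hanning(len(f));z=(f*w*np.exp(1j*np.radians(th)*30)).sum();return np.degrees(np.angle(z))/30,abs(z)
def axial(c):
    # axial coordinate of top points within cap silhouette: max of points along a near axis
    a=np.array([-.5,0,.866]);u=np.array([.866,0,.5]);P0=np.array([556.5,97,128.])
    p=pts(c,np.ones((400,640),bool))-P0;l=p@a;x=p@u;y=p[:,1]
    side=(abs(np.hypot(x,y)-22)<4)&(x>12)&(l<12)&(l>-60)
    face=(abs(l-3)<8)&(np.hypot(x,y)<17)
    h=np.histogram(l[(np.hypot(x,y)<26)&(np.hypot(x,y)>21.5)&(x>12)],np.arange(-45,15,2))[0]
    return face.sum(),np.median(l[face]) if face.any() else None,h
E
python3 - <<'E'
from h import *
for n in("w2",):
    d=np.load(f"pics/{n}.npz");print(phase(d),axial(d))
o,c=wcap("w3");print(o["tool_pos"],phase(c),axial(c))
t=bot.capture("top");print("top",axial(t))
E
```

```text
(np.float64(-4.204506366974569), np.float64(222.19945330710186)) (np.int64(391), np.float64(4.881694634681821), array([103, 212, 125, 139, 140, 141,   1,   0,   6,  38,  55,  54,  58,
        60,  60,  64,  73,  60,  61,  62,  58,  41,  42,  41, 402,  12,
         0,   0,   0]))
[562.72149978  96.82153731  99.59818209] (np.float64(1.6855429212295312), np.float64(213.2557073521085)) (np.int64(371), np.float64(3.735150986023073), array([114, 214, 132, 139, 146, 131,   2,   2,  27,  42,  50,  49,  59,
        61,  63,  57,  60,  58,  53,  65,  54,  43,  57, 223, 231,   0,
         0,   0,   0]))
top (np.int64(38), np.float64(3.3467745287532744), array([2, 0, 1, 0, 0, 0, 0, 0, 2, 1, 3, 2, 1, 0, 1, 1, 0, 0, 0, 0, 0, 0,
       1, 0, 0, 0, 0, 0, 0]))
```

Request:
{"method": "apply_moves", "body": {
  "motion": "0 0 0 0;0 0 0 0;0 0 0 9;0 0 0 10;0 0 0 10;0 0 0 10;0 0 0 10;0 0 0 10",
  "fingers": -1
}}

```text
time: 12.52
tool_pos: [561.9, 100.5, 100.3]
tcp_rot: [-3.137, 0.003, -0.416]
contact_force: [-6.4, 14.3, 9.2]
grip_width: 47.5
finger_force: 30.8
```

Request:
{"method": "apply_moves", "body": {
  "motion": "0 0 0 10;0 0 0 0"
}}

```text
time: 12.78
tool_pos: [562.7, 100.6, 100.3]
tcp_rot: [-3.136, 0.002, -0.587]
contact_force: [-2.1, 12.5, 2.7]
grip_width: 48.9
finger_force: 30.0
```

Request:
{"method": "apply_moves", "body": {
  "motion": "0 0 0 0;0 0 0 -10;0 0 0 -10;0 0 0 -10;0 0 0 -10;0 0 0 -10;0 0 0 -10;0 0 0 -9",
  "fingers": 0.4
}}

```text
time: 13.78
tool_pos: [562.7, 96.9, 99.7]
tcp_rot: [3.142, 0.0, 0.624]
contact_force: [0.1, 0.4, -0.0]
grip_width: 64.5
finger_force: 0.0
```

Request:
{"method": "apply_moves", "body": {
  "motion": "0 0 0 0;0 0 0 0;0 0 0 9;0 0 0 10;0 0 0 10;0 0 0 10;0 0 0 10;0 0 0 10",
  "fingers": -1
}}

```text
time: 14.78
tool_pos: [561.8, 100.6, 100.3]
tcp_rot: [-3.137, 0.003, -0.417]
contact_force: [-7.2, 14.3, 10.2]
grip_width: 47.6
finger_force: 31.0
```

Request:
{"method": "apply_moves", "body": {
  "motion": "0 0 0 10;0 0 0 0"
}}

```text
time: 15.02
tool_pos: [562.6, 100.7, 100.4]
tcp_rot: [-3.136, 0.002, -0.588]
contact_force: [-2.5, 13.8, 4.5]
grip_width: 49.5
finger_force: 30.0
```

Request:
{"method": "apply_moves", "body": {
  "motion": "0 0 0 0;0 0 0 -10;0 0 0 -10;0 0 0 -10;0 0 0 -10;0 0 0 -10;0 0 0 -10;0 0 0 -9",
  "fingers": 0.4
}}

```text
time: 16.02
tool_pos: [562.7, 96.9, 99.6]
tcp_rot: [3.142, 0.0, 0.622]
contact_force: [1.1, 0.1, 0.2]
grip_width: 64.1
finger_force: 0.0
```

Request:
{"method": "apply_moves", "body": {
  "motion": "0 0 0 0;0 0 0 0;0 0 0 9;0 0 0 10;0 0 0 10;0 0 0 10;0 0 0 10;0 0 0 10",
  "fingers": -1
}}

```text
time: 17.02
tool_pos: [561.8, 100.8, 100.4]
tcp_rot: [-3.137, 0.003, -0.418]
contact_force: [-8.2, 15.4, 11.8]
grip_width: 47.6
finger_force: 31.3
```

Request:
{"method": "apply_moves", "body": {
  "motion": "0 0 0 10;0 0 0 0"
}}

```text
time: 17.27
tool_pos: [562.7, 100.9, 100.4]
tcp_rot: [-3.136, 0.002, -0.589]
contact_force: [-2.6, 13.3, 3.1]
grip_width: 49.3
finger_force: 30.0
```

Request:
{"method": "apply_moves", "body": {
  "motion": "0 0 0 0;0 0 0 -10;0 0 0 -10;0 0 0 -10;0 0 0 -10;0 0 0 -10;0 0 0 -10;0 0 0 -9",
  "fingers": 0.4
}}

```text
time: 18.27
tool_pos: [562.7, 96.9, 99.6]
tcp_rot: [3.141, 0.0, 0.622]
contact_force: [-1.1, -0.0, 0.3]
grip_width: 64.1
finger_force: 0.0
```

```bash
python3 - <<'E'
from h import *
o,c=wcap("w4");print(o["tool_pos"],o["tcp_rot"],phase(c),axial(c)[:2])
E
```

```text
[562.72033324  96.85751129  99.63916858] [3.14143260e+00 2.60949617e-04 6.21715963e-01] (np.float64(5.959959860882933), np.float64(196.0742102778601)) (np.int64(385), np.float64(2.111116613986459))
```

Request:
{"method": "apply_moves", "body": {
  "motion": "0 0 0 0;0 0 0 0;0 0 0 9;0 0 0 10;0 0 0 10;0 0 0 10;0 0 0 10;0 0 0 10",
  "fingers": -1
}}

```text
time: 19.32
tool_pos: [561.6, 101.0, 100.5]
tcp_rot: [-3.136, 0.004, -0.417]
contact_force: [-9.5, 14.6, 13.4]
grip_width: 46.9
finger_force: 31.7
```

Request:
{"method": "apply_moves", "body": {
  "motion": "0 0 0 10;0 0 0 0"
}}

```text
time: 19.58
tool_pos: [562.6, 101.1, 100.5]
tcp_rot: [-3.136, 0.002, -0.588]
contact_force: [-3.9, 15.1, 4.5]
grip_width: 49.2
finger_force: 30.1
```

Request:
{"method": "apply_moves", "body": {
  "motion": "0 0 0 0;0 0 0 -10;0 0 0 -10;0 0 0 -10;0 0 0 -10;0 0 0 -10;0 0 0 -10;0 0 0 -9",
  "fingers": 0.4
}}

```text
time: 20.58
tool_pos: [562.8, 97.0, 99.7]
tcp_rot: [3.141, 0.0, 0.622]
contact_force: [0.5, -0.1, -0.7]
grip_width: 64.3
finger_force: 0.0
```

Request:
{"method": "apply_moves", "body": {
  "motion": "0 0 0 0;0 0 0 0;0 0 0 9;0 0 0 10;0 0 0 10;0 0 0 10;0 0 0 10;0 0 0 10",
  "fingers": -1
}}

```text
time: 21.58
tool_pos: [561.8, 100.9, 100.4]
tcp_rot: [-3.136, 0.003, -0.418]
contact_force: [-7.2, 15.9, 10.0]
grip_width: 47.2
finger_force: 31.5
```

Request:
{"method": "apply_moves", "body": {
  "motion": "0 0 0 10;0 0 0 0"
}}

```text
time: 21.82
tool_pos: [562.4, 101.6, 100.8]
tcp_rot: [-3.135, 0.003, -0.589]
contact_force: [-5.4, 15.8, 6.5]
grip_width: 49.0
finger_force: 30.5
```

Request:
{"method": "apply_moves", "body": {
  "motion": "0 0 0 0;0 0 0 -10;0 0 0 -10;0 0 0 -10;0 0 0 -10;0 0 0 -10;0 0 0 -10;0 0 0 -9",
  "fingers": 0.4
}}

```text
time: 22.82
tool_pos: [562.7, 97.0, 99.7]
tcp_rot: [3.142, 0.0, 0.621]
contact_force: [-0.1, 0.2, 0.6]
grip_width: 64.3
finger_force: 0.0
```

```bash
python3 - <<'E'
from h import *
o,c=wcap("w5");print(o["tool_pos"],o["tcp_rot"],phase(c),axial(c)[:2])
E
```

```text
[562.71964767  97.00941403  99.67525528] [3.14156229e+00 1.27941723e-04 6.21341155e-01] (np.float64(1.328680011271402), np.float64(188.73156563360746)) (np.int64(408), np.float64(1.1589118370206026))
```

Request:
{"method": "apply_moves", "body": {
  "motion": "0 0 0 0;0 0 0 0;0 0 0 9;0 0 0 10;0 0 0 10;0 0 0 10;0 0 0 10;0 0 0 10",
  "fingers": -1
}}

```text
time: 23.88
tool_pos: [561.8, 101.0, 100.4]
tcp_rot: [-3.136, 0.003, -0.418]
contact_force: [-7.1, 18.0, 9.9]
grip_width: 47.0
finger_force: 31.8
```

Request:
{"method": "apply_moves", "body": {
  "motion": "0 0 0 10;0 0 0 0"
}}

```text
time: 24.12
tool_pos: [562.3, 101.7, 100.9]
tcp_rot: [-3.135, 0.003, -0.589]
contact_force: [-5.3, 16.8, 7.6]
grip_width: 49.1
finger_force: 30.6
```

Request:
{"method": "apply_moves", "body": {
  "motion": "0 0 0 0;0 0 0 -10;0 0 0 -10;0 0 0 -10;0 0 0 -10;0 0 0 -10;0 0 0 -10;0 0 0 -9",
  "fingers": 0.4
}}

```text
time: 25.12
tool_pos: [562.7, 97.1, 99.7]
tcp_rot: [3.142, 0.0, 0.622]
contact_force: [0.2, 0.6, -0.1]
grip_width: 64.3
finger_force: 0.0
```

```bash
python3 - <<'E'
from h import *
o,c=wcap("w6");print(o["tool_pos"],o["tcp_rot"],phase(c),axial(c)[:2])
E
```

```text
[562.74620493  97.05816419  99.69664263] [3.14157579e+00 3.56833700e-05 6.21991596e-01] (np.float64(-0.8905122543234548), np.float64(189.5794624024972)) (np.int64(433), np.float64(0.5276232957599483))
```

Request:
{"method": "apply_moves", "body": {
  "motion": "0 0 0.002 0;0 0 0 0;0 0 0 9;0 0 0 10;0 0 0 10;0 0 0 10;0 0 0 10;0 0 0 10",
  "fingers": -1
}}

```text
time: 26.18
tool_pos: [556.4, 102.1, 96.8]
tcp_rot: [-3.141, 0.016, -0.416]
contact_force: [-23.4, 25.8, 14.4]
grip_width: 45.9
finger_force: 36.6
```

Request:
{"method": "apply_moves", "body": {
  "motion": "0 0 0 10;0 0 0 0"
}}

```text
time: 26.42
tool_pos: [553.7, 105.5, 96.8]
tcp_rot: [3.141, 0.022, -0.586]
contact_force: [-28.4, 31.4, 16.2]
grip_width: 44.4
finger_force: 38.0
```

Request:
{"method": "apply_moves", "body": {
  "motion": "0 0 0 0;0 0 0 -10;0 0 0 -10;0 0 0 -10;0 0 0 -10;0 0 0 -10;0 0 0 -10;0 0 0 -9",
  "fingers": 0.4
}}

```text
time: 27.42
tool_pos: [562.7, 97.1, 97.6]
tcp_rot: [-3.141, 0.0, 0.622]
contact_force: [-0.2, -0.4, 0.3]
grip_width: 64.3
finger_force: 0.0
```

```bash
python3 - <<'E'
from h import *
o,c=wcap("w7");print(o["tool_pos"],o["tcp_rot"],phase(c,1),axial(c)[:2])
E
```

```text
[562.65965734  97.06346842  97.5962874 ] [-3.14148875e+00  1.92147464e-04  6.22045354e-01] (np.float64(-0.37361976912464817), np.float64(204.5246082953003)) (np.int64(404), np.float64(0.2795089146363622))
```

Request:
{"method": "apply_moves", "body": {
  "motion": "0 0 0 0;0 0 0 0;0 0 0 9;0 0 0 10;0 0 0 10;0 0 0 10;0 0 0 10;0 0 0 10",
  "fingers": -1
}}

```text
time: 28.48
tool_pos: [555.9, 102.2, 96.9]
tcp_rot: [-3.141, 0.016, -0.416]
contact_force: [-25.5, 26.6, 14.2]
grip_width: 45.7
finger_force: 36.8
```

Request:
{"method": "apply_moves", "body": {
  "motion": "0 0 0 10;0 0 0 0"
}}

```text
time: 28.72
tool_pos: [556.8, 103.4, 95.3]
tcp_rot: [-3.142, 0.015, -0.588]
contact_force: [-10.3, 25.2, -6.0]
grip_width: 48.2
finger_force: 30.4
```

```bash
python3 - <<'E'
from h import *
o=bot.get_obs();print(o["moment"],o["contact_force"])
E
```

```text
[4.06351138 1.85791751 0.05283606] [-10.30843937  25.19741996  -6.03706054]
```

Request:
{"method": "apply_moves", "body": {
  "motion": "0 0 0 0;0 0 0 -10;0 0 0 -10;0 0 0 -10;0 0 0 -10;0 0 0 -10;0 0 0 -10;0 0 0 -9",
  "fingers": 0.4
}}

```text
time: 29.72
tool_pos: [562.7, 97.1, 97.7]
tcp_rot: [-3.142, 0.0, 0.622]
contact_force: [0.1, 0.3, -0.3]
grip_width: 64.3
finger_force: 0.0
```

```bash
python3 - <<'E'
from h import *
o,c=wcap("w8");print(o["tool_pos"],o["tcp_rot"],phase(c,1),axial(c)[:2])
E
```

```text
[562.72673385  97.07184845  97.68796069] [-3.14158999e+00  4.01088504e-05  6.22113343e-01] (np.float64(-0.3290367587854973), np.float64(212.86102353078925)) (np.int64(412), np.float64(0.2683416493363717))
```

Request:
{"method": "apply_moves", "body": {
  "motion": "0 0 -0.003 10;0 0 0 0;0 0 0 0;0 0 0 10;0 0 0 10;0 0 0 10;0 0 0 8;0 0 0 0",
  "fingers": -1
}}

```text
time: 30.78
tool_pos: [560.8, 99.6, 100.6]
tcp_rot: [-3.139, 0.004, -0.216]
contact_force: [-6.1, 6.9, 5.5]
grip_width: 45.7
finger_force: 31.3
```

```bash
python3 - <<'E'
from h import *
o=bot.get_obs();print(o["moment"],o["contact_force"])
E
```

```text
[1.71272289 1.01682234 0.96352435] [-6.12235847  6.89470745  5.52589859]
```

Request:
{"method": "apply_moves", "body": {
  "motion": "0 0 0 0;0 0 0 -10;0 0 0 -10;0 0 0 -10;0 0 0 -10;0 0 0 -8;0 0 0 0",
  "fingers": 0.4
}}

```text
time: 31.65
tool_pos: [562.8, 97.0, 100.5]
tcp_rot: [-3.141, 0.0, 0.619]
contact_force: [-0.8, 0.6, 0.3]
grip_width: 64.5
finger_force: 0.0
```

```bash
python3 - <<'E'
from h import *
o,c=wcap("w9");print(o["tool_pos"],o["tcp_rot"],phase(c,1),axial(c)[:2])
E
```

```text
[562.76449557  97.01306984 100.51506728] [-3.14147721e+00  3.66269128e-05  6.19160436e-01] (np.float64(-1.3588342896711643), np.float64(229.7437655609501)) (np.int64(467), np.float64(0.39974132113551875))
```

Request:
{"method": "apply_moves", "body": {
  "motion": "0 0 0 0;0 0 0 0;0 0 0 0;0 0 0 10;0 0 0 10;0 0 0 10;0 0 0 10;0 0 0 10",
  "fingers": -1
}}

```text
time: 32.7
tool_pos: [559.5, 100.0, 100.3]
tcp_rot: [-3.139, 0.008, -0.257]
contact_force: [-13.8, 16.4, 9.1]
grip_width: 45.5
finger_force: 32.7
```

Request:
{"method": "apply_moves", "body": {
  "motion": "0 0 0 0;0 0 0 -10;0 0 0 -10;0 0 0 -10;0 0 0 -10;0 0 0 -10;0 0 0 0;0 0 0 0",
  "fingers": 0.4
}}

```text
time: 33.7
tool_pos: [562.8, 96.9, 100.7]
tcp_rot: [3.141, -0.0, 0.617]
contact_force: [0.1, -0.8, 0.3]
grip_width: 64.3
finger_force: 0.0
```

```bash
python3 - <<'E'
from h import *
o,c=wcap("w10");print(o["tool_pos"],o["tcp_rot"],phase(c,1),axial(c)[:2])
import itertools
for n in("w6","w7","w8","w9","w10"):print(n,phase(np.load(f"pics/{n}.npz"),.3))
c=bot.capture("top");l=bot.cut_out(c,"lever_grip")
for d in l[:1]:
    q=pts(c,d["pixels"]&(c["img"].max(2)<80));q=q[q[:,2]>50];print(len(q),q.mean(0),cv2.fitLine(q[:,:2].astype(np.float32),2,0,.01,.01).ravel())
E
```

```text
[562.81528389  96.92850276 100.68232197] [ 3.14139629e+00 -2.70342918e-06  6.16647707e-01] (np.float64(-0.0007895755673367617), np.float64(214.83263512292675)) (np.int64(485), np.float64(0.43453764803894757))
w6 (np.float64(-1.1283999341576083), np.float64(217.55142704559222))
w7 (np.float64(-0.3630561410430669), np.float64(204.54485519785186))
w8 (np.float64(-0.3552755369727837), np.float64(211.57629216498435))
w9 (np.float64(-1.3771144099596218), np.float64(230.99348153471593))
w10 (np.float64(-0.06094454236555862), np.float64(214.06545694479416))
151 [528.42614763 -84.58271565  67.97698001] [ 9.7891200e-01  2.0428233e-01  5.2842615e+02 -8.4582718e+01]
```

Request:
{"method": "apply_moves", "body": {
  "motion": "0 0 -0.03 0;0 0 -0.03 0;0 0 -0.03 0;-0.027 0.0256 0 0;-0.027 0.0256 0 0;-0.027 0.0256 0 0;-0.027 0.0256 0 0;-0.027 0.0256 0 0"
}}

```text
time: 34.85
tool_pos: [527.0, -86.8, 190.8]
tcp_rot: [3.141, -0.0, 0.619]
contact_force: [0.8, 0.9, 0.2]
grip_width: 64.3
finger_force: 0.0
```

Request:
{"method": "apply_moves", "body": {
  "motion": "0 0 0 8;0 0 0 8;0 0 0 7.5;0 0 0 0;0 0 0 0"
}}

```text
time: 35.48
tool_pos: [527.3, -85.5, 190.7]
tcp_rot: [3.142, 0.0, 0.212]
contact_force: [0.3, 0.0, 0.0]
grip_width: 64.5
finger_force: 0.0
```

```bash
python3 - <<'E'
from h import *
o,c=wcap("l1");print(o["tool_pos"],o["tcp_rot"])
l=bot.cut_out(c,"lever_grip")
for d in l[:1]:
    q=pts(c,d["pixels"]&(c["img"].max(2)<80));q=q[(q[:,2]>55)&(q[:,2]<80)];print(d["p"],len(q),q.mean(0),cv2.fitLine(q[:,:2].astype(np.float32),2,0,.01,.01).ravel())
q=pts(c,np.ones((400,640),bool));q=q[(q[:,2]>62)&(q[:,2]<73)&(abs(q[:,0]-528)<45)&(abs(q[:,1]+85)<40)];print(len(q),q.min(0),q.max(0),q.mean(0),cv2.fitLine(q[:,:2].astype(np.float32),2,0,.01,.01).ravel())
E
```

```text
[527.28266879 -85.53532126 190.7069444 ] [3.14151950e+00 4.70744561e-05 2.12252719e-01]
0.64 889 [534.51455718 -82.44625827  69.26370224] [ 9.7821903e-01  2.0757549e-01  5.3451453e+02 -8.2446259e+01]
1037 [505.28229657 -94.33977087  62.00865825] [572.93407058 -70.00103236  72.09128582] [538.74243144 -81.47709158  68.38379349] [ 9.7739613e-01  2.1141623e-01  5.3874243e+02 -8.1477089e+01]
```

View pics/l1.png

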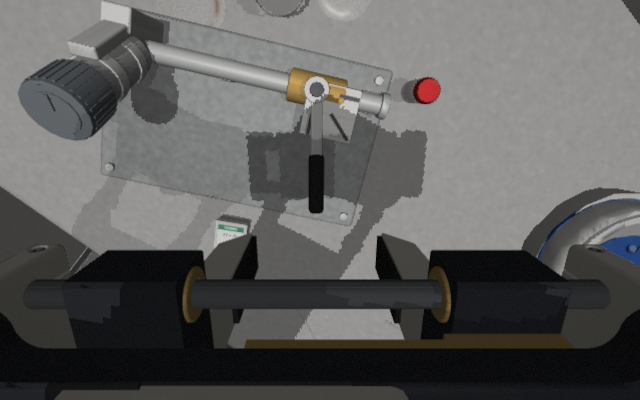

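Request:
{"method": "apply_moves", "body": {
  "motion": "0 -0.001 0.03 0;0 0 0.03 0;0 0 0.03 0;0 0 0.03 0;0 0 0.029 0;0 0 0 0"
}}

```text
time: 36.33
tool_pos: [525.6, -84.1, 40.0]
tcp_rot: [-3.139, 0.004, 0.211]
contact_force: [0.6, -0.1, 0.4]
grip_width: 64.1
finger_force: 0.0
```

Request:
{"method": "apply_moves", "body": {
  "motion": "0 0 0 0;0 0 0 0;0 0 0 0;0 0 0 0;0 0 0 0;0 0 0 0",
  "fingers": -1
}}

```text
time: 37.08
tool_pos: [527.1, -84.7, 41.8]
tcp_rot: [3.141, -0.0, 0.21]
contact_force: [-0.2, -1.3, 0.7]
grip_width: 13.5
finger_force: 30.0
```

Request:
{"method": "apply_moves", "body": {
  "motion": "0.0004 0.0079 0 -5.4;0.0004 0.0079 0 -5.4;0.0004 0.0079 0 -5.4;0.0004 0.0079 0 -5.4;0.0004 0.0079 0 -5.4;0.0004 0.0079 0 -5.4;0 0 0 0;0 0 0 0"
}}

```text
time: 38.08
tool_pos: [549.6, -127.3, 41.8]
tcp_rot: [3.14, 0.001, 0.775]
contact_force: [0.0, -5.1, 0.3]
grip_width: 13.9
finger_force: 30.0
```

```bash
python3 - <<'E'
from h import *
o,c=wcap("l2");print(o["tool_pos"],o["tcp_rot"],o["contact_force"],o["moment"],o["grip_width"])
print("tcp dir angle",np.arctan2(-68.25-o["tool_pos"][1],609.65-o["tool_pos"][0]))
E
```

```text
[ 549.58599704 -127.2926467    41.82823013] [3.13985237e+00 9.62884699e-04 7.75164347e-01] [ 0.04571974 -5.06253747  0.26479385] [-0.98361906  0.09929036 -0.21545253] 13.941814212060596
tcp dir angle 0.7768232330707556
```

Request:
{"method": "apply_moves", "body": {
  "motion": "0 0 0 0;0 0 0 0;0 0 0 0;0 0 -0.03 0;0 0 -0.04 0;0 0 -0.04 0;0 0 -0.04 0;0 0 0 0",
  "fingers": 0.4
}}

```text
time: 39.12
tool_pos: [551.1, -126.2, 195.1]
tcp_rot: [3.135, -0.003, 0.776]
contact_force: [0.1, 0.1, 0.1]
grip_width: 64.4
finger_force: 0.0
```

```bash
python3 - <<'E'
from h import *
o,c=wcap("l3");print(o["tool_pos"],o["tcp_rot"],o["contact_force"])
q=pts(c,np.ones((400,640),bool));r=np.hypot(q[:,0]-609.65,q[:,1]+68.25)
m=(q[:,2]>56)&(q[:,2]<75)&(r>20)&(r<115)&(q[:,0]<605)&(q[:,1]<-66);q=q[m];f=cv2.fitLine(q[:,:2].astype(np.float32),2,0,.01,.01).ravel()
print(len(q),f,np.arctan2(f[1],f[0]),np.median(np.arctan2(-68.25-q[:,1],609.65-q[:,0])))
t=bot.capture("top")
for n in("beaker","vial","coverslip_box"):
    for d in bot.cut_out(t,n)[:1]:
        p=pts(t,d["pixels"]);print(n,d["p"],np.median(p,0).round())
E
```

```text
[ 551.0696803  -126.15121654  195.12632777] [ 3.13523947e+00 -2.98394917e-03  7.76055156e-01] [0.05113861 0.07840661 0.13440407]
1263 [   0.72525615    0.6884792   563.7326     -112.64902   ] 0.75939006 0.775738178916385
beaker 0.83 [707.  -8.  24.]
vial 0.47 [570.  83.  11.]
```

View pics/l3.png

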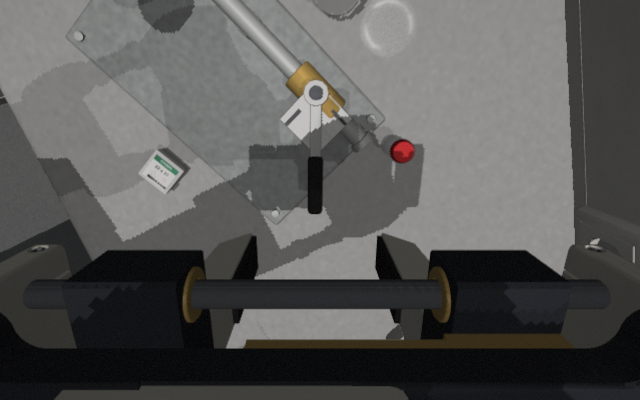

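```bash
python3 -c "
from plant import bot
print(bot.close_job())"
```

```text
the job is handed in; nothing more can be done
None
```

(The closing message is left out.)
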